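# Lay the waxed strip on the drying rack

### The job

The longer of the two bevel-ended wooden strips has just been waxed: pick it up and lay it across both upright slats of the drying rack, along the rack and centred on it, so that it lies level and clear of the base. Set it down rather than dropping it, same face up, let go, and leave the shorter strip and the wax tin where they are.

Things in the scene. Friction and masses are not known exactly. Their poses are not given: they have to be found in the camera images.
- long_strip: The strip to lay on the rack: pale wood, 40 mm wide (its x) x 180 mm long (its y, at the underside) x 18 mm thick (its z), one end cut at a slant, about 80 g (it varies), loose. Origin at the centre of its underside; z up. It lies flat on the wooden ledge or metal rail at the right edge of the saw table (surface within 2 mm of z = 0).
- short_strip: A shorter strip of the same pale wood, to be left alone: 38 mm (x) x 120 mm (y) x 19 mm (z), one end cut at a slant, loose. Origin at the centre of its underside. It lies on the same ledge; which of the two strips is nearer the robot changes.
- drying_rack: Drying rack, fixed to the table: a plywood base 100 mm (its x) x 160 mm (its y), its top face 12 mm above the origin, with two upright pale wooden slats standing across it at y = -55 mm and y = +55 mm. Each slat is 8 mm thick (along y), 90 mm long (along x, centred), and its narrow top edge is 50 mm above the origin. Origin at the centre of the base's underside, z up. A strip on the rack lies along the rack's y, its underside 50 mm above the origin.
- wax_tin: Round flat wax tin, 71 mm across, 25 mm high, loose, to be left alone. Origin at the centre of its underside.

How it is judged:
At the end, for the whole second after the job is handed in: The long strip lies at rest on the top edges of both slats, level (within 3 degrees, the same face up), along the rack within 11 degrees, its centre within 20 mm of the rack's centre both along and across (x of long_strip in the frame of drying_rack between -0.02 and 0.02 m and y of long_strip in the frame of drying_rack between -0.02 and 0.02 m and z of long_strip in the frame of drying_rack between 0.046 and 0.055 m and angle between the y axis of long_strip and the y axis of drying_rack, either way round below 0.2 rad and angle between long_strip's own z axis and vertical below 0.06 rad and contact force between long_strip and drying_rack above 0.1 N and linear speed of long_strip below 0.02 m/s); the robot touches nothing.
It fails at once if the shorter strip is moved more than 30 mm (distance of short_strip from where it was at the start of the episode above 0.03 m).
It fails at once if the wax tin is moved more than 30 mm (distance of wax_tin from where it was at the start of the episode above 0.03 m).
It fails at once if the long strip is dropped (it falls free at more than 0.6 m/s) (linear speed of long_strip above 0.6 m/s and contact force between long_strip and anything else below 0.05 N).
It also fails if it takes over 34 s, if anything falls off the work surface, if the arm or the gripper's body presses on something with over 40 N, if the wrist force passes 120 N, or if a joint passes its speed limit or range.

### The arm

A 6-joint arm with a two-finger parallel gripper is mounted at the origin on the work surface; the furniture and walls round the work are solid. World frame = base frame: x ahead of the robot, y to its left, z up, the work surface at z = 0. Lengths are in m, angles in rad, forces in N, time in s.
With the tool pointing down it reaches from about 0.275 to 0.825 m from the base axis. Payload 5.2 kg.
Tool frame: the origin (TCP) lies on the centre line of the jaws, within the pads' length; the fingertips stand 22 mm ahead of it and the grasp point (between the pads) lies 3 mm ahead of it; x points along the fingers, y is the direction in which the jaws open and shut, and the axes are right-handed (so a half turn about x gives the same grasp; the last joint's range is limited). The gripper opens to 93 mm and grips with 3 to 60 N. Pads are 15 mm wide; open, the fingers measure 128 mm over their backs; the gripper's body (75 mm by 188 mm) begins 65 mm behind the grasp point.
Start: joints at [-1.326, 0.259, 1.535, -0, 1.348, -0.203], TCP at [0.238, -0.496, 0.241] pointing down, gripper open.
Joint ranges: [-3.14, 3.14], [-0.91, 2.08], [0.19, 2.58], [-1.22, 4.36], [0.22, 2.71], [-3.12, 3.12]. Speed limits (rad/s): [2.57, 2.57, 3.14, 3.14, 3.14, 3.14].

### API

Orientations are given as a unit quaternion [x, y, z, w].
In Python, from bench import arm gives the robot as it stands.
- The arm moves only by the shell command python3 -m crank 'ROWS' [FORCE]. ROWS is JSON, a list of rows, each a list of 3 entries, a list of its own where there are three numbers: the opening, from 0 (shut) to 1 (fully open), then the shift along the world's x, y, z in m, then the turn, a rotation vector about the world's x, y, z in rad. A call has 1 to 10 rows; each row shifts and turns the commanded pose from where the row before left it; what a row does not reach is not made up. A row lasts 1/10 s, in which the tool goes at most 50 mm and 8.59 degrees, less where a joint would pass 70% of its speed; a pose out of reach is approached as far as the arm can. A call is refused whole if a number of a shift passes 0.05 or a number of a turn 0.15, either way. A call with a gripper value outside its range is refused whole. The fingers move at their own pace and stop on an object; FORCE is the grip in N (left out, the last holds). Time passes only in rows, so rows that do not move let the fingers close. It gives the time, the measured TCP pose, the force and the opening at its end, in the units of the state.
- arm.read_state(): the state, without advancing time (a new reading comes with each control period).
- arm.grab_frame(name): name is "scene" or "top" or "wrist"; returns a dict with "img" (480x640x3 uint8, blue, green, red), "mtx" (3x3 intrinsics, pixels), "position" and "orientation" of the camera in the world; the wrist camera has in their place "tool_from_camera" (4x4, takes a point from camera to tool coordinates, whose origin is the TCP and whose axes are the tool frame's). Camera axes: x right, y up, looking along -z (the intrinsics and any distortion apply to the point x, -y, -z); pixel columns grow to the right and rows downward; lengths in m; the calibration is good to about 2 mm. A picture is of the moment at which its call begins: read the wrist's pose just before it. There is no depth.
- arm.hand_in(): hands the job in, once; it reports no verdict.
Trained networks look in the newest picture that a camera, given by its name, has taken for a name from the list of things; names that differ only in an ending like _2 or _b are one class to them, and where a whole thing is asked for, a point or a joint stands for the part that bears it (a point fixed in the world has none). Each returns a list of dicts, best first, with "score" (0 to 1); they miss things now and then, are a little off and sometimes report something else, mostly with a low value. They report only what shows in the picture. A call takes as long as a camera call.
- arm.silhouettes(camera, name): "region" (480x640 bool, what is visible of it) and "bbox" ([left, top, width, height] in pixels, round what is visible of it).
The state is a dict: "t": time; "joint_positions": joint angles; "qvel": joint speeds; "tau": joint torques, N m; "ee_pos": TCP position; "orientation": TCP orientation; "contact_force": force on the tool from outside, world axes, zero at the start; "torque": the same for the moment, N m; "finger_gap": finger opening in m.
Only numpy, scipy, OpenCV 4.12 (cv2) and the standard library are available. Lean on these libraries where they do the work, as an engineer would, in place of code of your own. Each camera call takes 0.05 s, during which the arm holds its last target.

## Working session

There is one attempt and no reset: what is moved stays moved. The work goes in short steps, Python scripts to look and compute and a shell command to move; the robot and the scene stay as the last step left them, time stands still between calls to the robot, and variables do not carry over. Pictures are saved under pics/ and viewed, and the job is handed in when it is done.

```bash
mkdir -p pics; ls; python3 - <<'E'
from bench import arm
import cv2
s=arm.read_state()
for k,v in s.items(): print(k,v)
for n in("top","scene"):
    f=arm.grab_frame(n); cv2.imwrite(f"pics/{n}0.png",f["img"])
    print(n,f["mtx"],f["position"],f["orientation"],[k for k in f])
    for o in("long_strip","short_strip","drying_rack","wax_tin"):
        for d in arm.silhouettes(n,o): print(n,o,d["score"],d["bbox"])
E
```

```text
pics
t 0.0
joint_positions [-1.32579264e+00  2.59318396e-01  1.53606947e+00  8.28910107e-06
  1.34798470e+00 -2.02797951e-01]
qvel [-5.79942891e-05 -1.14516215e-03  9.66456186e-04  7.45331916e-04
 -7.92451229e-04 -4.64033556e-04]
tau [ 8.14618397e-04 -4.37307966e+01 -2.84005272e+01  7.21016200e-02
  4.15564980e-02 -1.36450017e-04]
ee_pos [ 0.23804309 -0.49526523  0.23983637]
orientation [-0.68944596 -0.1576308   0.68946681 -0.15637237]
contact_force [-0.24857583  0.17352754  0.43299593]
torque [ 0.01267649 -0.00351252  0.00745072]
finger_gap 0.09325161439269103
top [[510.91711939   0.         311.92874495]
 [  0.         510.91711939 240.0941971 ]
 [  0.           0.           1.        ]] [ 0.49956913 -0.08258853  0.91748195] [-0.030117    0.03077987  0.71509319 -0.69770144] ['img', 'mtx', 'position', 'orientation']
top long_strip 0.95 [279.5, 133.1, 29.0, 102.9]
top short_strip 0.9 [391.7, 233.9, 40.2, 59.8]
top drying_rack 0.81 [185.0, 251.1, 85.2, 104.4]
top wax_tin 0.64 [307.2, 294.7, 42.9, 40.5]
scene [[564.99174673   0.         317.84655848]
 [  0.         564.99174673 237.91840761]
 [  0.           0.           1.        ]] [0.23747723 0.41682599 0.73616842] [-0.0985528   0.34381351  0.88953355 -0.28427044] ['img', 'mtx', 'position', 'orientation']
scene long_strip 0.84 [217.6, 208.0, 71.8, 69.1]
scene drying_rack 0.9 [252.6, 306.3, 120.0, 87.7]
scene wax_tin 0.88 [371.5, 264.5, 42.6, 41.2]
```

View pics/top0.png

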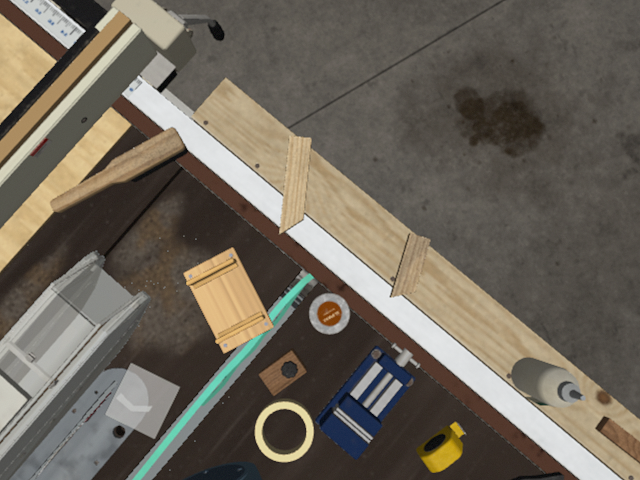

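View pics/scene0.png

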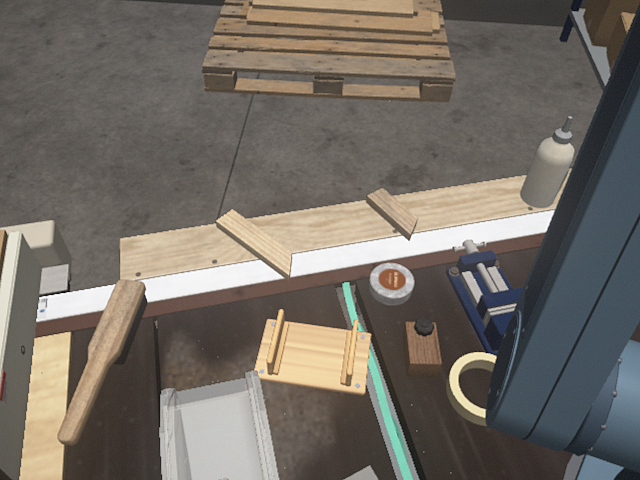

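```bash
cat > h.py <<'E'
import numpy as np, cv2
from scipy.spatial.transform import Rotation as R
from bench import arm
def ray(f,uv):
    K=f["mtx"]; p=np.array([(uv[0]-K[0,2])/K[0,0],-(uv[1]-K[1,2])/K[1,1],-1.])
    return np.array(f["position"]), R.from_quat(f["orientation"]).apply(p)
def onz(f,uv,z):
    o,d=ray(f,uv); return o+d*(z-o[2])/d[2]
def proj(f,P):
    P=np.atleast_2d(P); q=R.from_quat(f["orientation"]).inv().apply(P-np.array(f["position"]))
    K=f["mtx"]; return np.c_[K[0,0]*q[:,0]/-q[:,2]+K[0,2], K[1,1]*-q[:,1]/-q[:,2]+K[1,2]]
E
python3 - <<'E'
from h import *
f=arm.grab_frame("top"); g=arm.grab_frame("scene")
a=cv2.resize(f["img"][125:245,260:440],None,fx=4,fy=4,interpolation=cv2.INTER_CUBIC)
b=cv2.resize(f["img"][240:365,170:290],None,fx=4,fy=4,interpolation=cv2.INTER_CUBIC)
cv2.imwrite("pics/za.png",a); cv2.imwrite("pics/zb.png",b)
c=cv2.resize(g["img"][295:405,240:385],None,fx=5,fy=5,interpolation=cv2.INTER_CUBIC)
cv2.imwrite("pics/zc.png",c)
for n,o,z in(("long_strip",0,.018),("short_strip",0,.019),("drying_rack",0,0.03),("wax_tin",0,.025)):
    for d in arm.silhouettes("top",n)[:1]:
        m=d["region"].astype(np.uint8); c=max(cv2.findContours(m,0,1)[0],key=cv2.contourArea)
        (cx,cy),wh,an=cv2.minAreaRect(c); print(n,d["score"],(cx,cy),wh,an,onz(f,(cx,cy),z))
        bp=cv2.boxPoints(((cx,cy),wh,an)); P=np.array([onz(f,q,z) for q in bp]); print(P.round(4).tolist(), np.linalg.norm(P-np.roll(P,1,0),axis=1))
E
```

```text
long_strip 0.89 (294.8612060546875, 185.80438232421875) (22.532426834106445, 97.00580596923828) 6.072456359863281 [ 0.67513732 -0.05635213  0.018     ]
[[0.5916, -0.0256, 0.018], [0.7654, -0.0474, 0.018], [0.7601, -0.0876, 0.018], [0.5863, -0.0652, 0.018]] [0.03987575 0.17523071 0.04053774 0.17515483]
short_strip 0.7 (409.4083251953125, 268.0275573730469) (23.324352264404297, 67.34308624267578) 16.990825653076172 [ 0.52369025 -0.25437394  0.019     ]
[[0.4743, -0.2156, 0.019], [0.5866, -0.2546, 0.019], [0.5735, -0.2935, 0.019], [0.4616, -0.2541, 0.019]] [0.04056491 0.11882381 0.04100473 0.11869317]
drying_rack 0.59 (227.31246948242188, 300.352783203125) (91.84025573730469, 60.541648864746094) 62.281494140625 [0.47543399 0.06420283 0.03      ]
[[0.5233, 0.1472, 0.03], [0.5699, 0.0538, 0.03], [0.428, -0.018, 0.03], [0.3827, 0.0745, 0.03]] [0.15830339 0.10444755 0.15903035 0.10304494]
wax_tin 0.91 (328.7500305175781, 313.7500305175781) (40.305084228515625, 39.59797668457031) 45.0 [ 0.44792181 -0.1103468   0.025     ]
[[0.4496, -0.0614, 0.025], [0.4966, -0.1112, 0.025], [0.4463, -0.1592, 0.025], [0.3997, -0.1095, 0.025]] [0.06924003 0.06853848 0.0695612  0.06821545]
```

View pics/za.png

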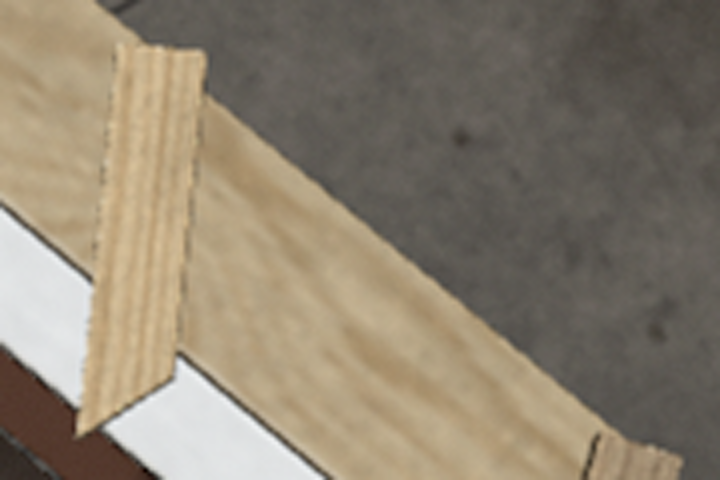

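View pics/zb.png

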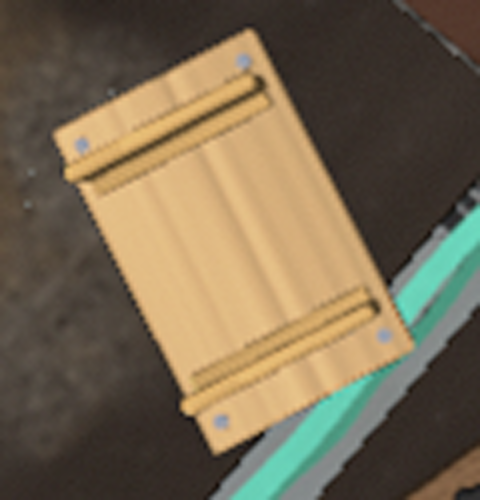

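View pics/zc.png

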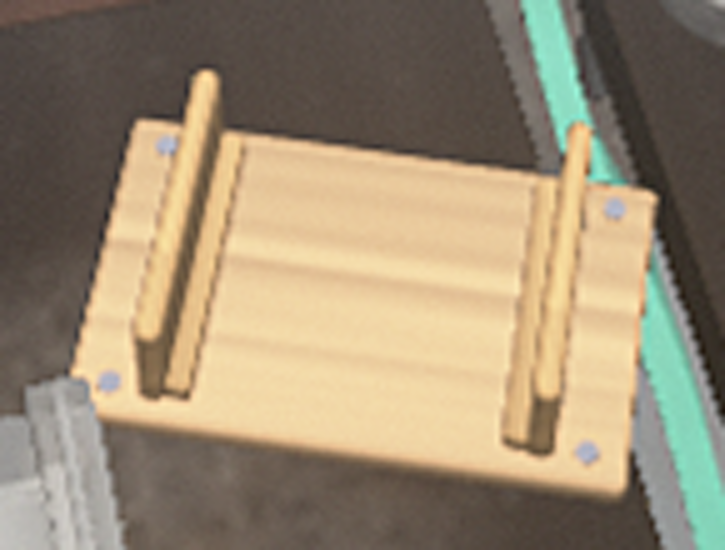

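```bash
cat > fit.py <<'E'
from h import *
from scipy.optimize import least_squares
f=arm.grab_frame("top"); g=arm.grab_frame("scene")
T=lambda x,y:(x/4+170,y/4+240); S=lambda x,y:(x/5+240,y/5+295)
# rack local: y axis from B slat to A slat ; x: right-handed
# A = +y. far end (lower world y) => direction A=+x world-ish ; x local = y rotated -90 => toward -y world
top=[((50,80,12),T(252,28)),((-50,80,12),T(55,132)),((-50,-80,12),T(215,455)),((50,-80,12),T(413,345)),
 ((45,55,50),T(258,80)),((-45,55,50),T(68,172)),((45,-55,50),T(375,302)),((-45,-55,50),T(186,405))]
sc=[((50,80,12),S(138,120)),((50,-80,12),S(656,192)),((45,55,50),S(205,72)),((-45,55,50),S(148,335)),((45,-55,50),S(580,126)),((-45,-55,50),S(548,392))]
def res(p,full=False):
    r=[]
    for cam,L in((f,top),(g,sc)):
        P=np.array([l for l,_ in L])/1000; P=R.from_rotvec([0,0,p[3]]).apply(P)+p[:3]
        r.append(proj(cam,P)-np.array([u for _,u in L]))
    return np.vstack(r) if full else np.vstack(r).ravel()
s=least_squares(res,[.475,.064,0,-.45+0.0],loss="soft_l1")
print(s.x,np.degrees(s.x[3]),res(s.x,True).round(1).tolist())
A=lambda x,y:(x/4+260,y/4+125)
c=np.array([onz(f,A(*q),.018) for q in((118,45),(207,50),(175,378),(78,437))]); print(c.round(4))
print(np.linalg.norm(c[0]-c[3]),np.linalg.norm(c[1]-c[0]),np.linalg.norm(c[1]-c[2]))
for d in (c[0]-c[3],c[1]-c[2]): print(np.degrees(np.arctan2(d[1],d[0])))
E
python3 fit.py
```

```text
[ 0.47524315  0.06458928 -0.00420086 -1.11290098] -63.76452933644907 [[0.9, 0.0], [-0.0, 0.1], [0.6, 0.3], [1.8, 1.1], [0.0, -0.3], [0.3, 1.3], [0.2, 1.8], [-0.1, 1.1], [-1.2, -0.6], [-0.8, -0.2], [0.1, -0.3], [-1.3, 0.8], [-0.7, -0.7], [-1.5, 1.3]]
[[ 0.7656 -0.0487  0.018 ]
 [ 0.7624 -0.0886  0.018 ]
 [ 0.6142 -0.0708  0.018 ]
 [ 0.589  -0.0273  0.018 ]]
0.17791570076390845 0.040086211384159125 0.14919901781820227
-6.899608968498728
-6.864543237804881
```

```bash
python3 - <<'E'
from h import *
s=arm.read_state(); r=R.from_quat(s["orientation"]); print(s["t"],r.as_matrix().round(4))
y=r.as_matrix()[:,1]; print(np.degrees(np.arctan2(y[1],y[0])), "want",-6.9+90,-6.9-90)
f=arm.grab_frame("wrist"); print(f["tool_from_camera"],f["mtx"])
E
```

```text
0.9 [[ 1.000e-04  4.330e-01 -9.014e-01]
 [-0.000e+00 -9.014e-01 -4.330e-01]
 [-1.000e+00  1.000e-04 -0.000e+00]]
-64.34337479071822 want 83.1 -96.9
[[ 5.38991274e-04  2.90068849e-01 -9.57005628e-01 -1.44601646e-01]
 [ 9.99999725e-01  3.31564273e-04  6.63703091e-04 -6.36393088e-04]
 [ 5.09828467e-04 -9.57005722e-01 -2.90068591e-01 -7.99648325e-02]
 [ 0.00000000e+00  0.00000000e+00  0.00000000e+00  1.00000000e+00]] [[369.6908048    0.         325.16634877]
 [  0.         369.6908048  244.08702078]
 [  0.           0.           1.        ]]
```

```bash
python3 -m crank '[[1,[0.034,0.034,-0.006],[0,0,-0.057]],[1,[0.034,0.034,-0.006],[0,0,-0.057]],[1,[0.034,0.034,-0.006],[0,0,-0.057]],[1,[0.034,0.034,-0.006],[0,0,-0.057]],[1,[0.034,0.034,-0.006],[0,0,-0.057]],[1,[0.034,0.034,-0.006],[0,0,-0.057]],[1,[0.034,0.034,-0.006],[0,0,-0.057]],[1,[0.034,0.034,-0.006],[0,0,-0.057]],[1,[0.034,0.034,-0.006],[0,0,-0.057]],[1,[0.034,0.034,-0.006],[0,0,-0.056]]]' && python3 -m crank '[[1,[0.033,0.0325,-0.01],[0,0,0]],[1,[0.033,0.0325,-0.01],[0,0,0]],[1,[0.033,0.0325,-0.01],[0,0,0]],[1,[0,0,0],[0,0,0]],[1,[0,0,0],[0,0,0]],[1,[0,0,0],[0,0,0]]]'
python3 - <<'E'
from h import *
s=arm.read_state(); f=arm.grab_frame("wrist"); r=R.from_quat(s["orientation"])
T=f["tool_from_camera"]; f["position"]=r.apply(T[:3,3])+s["ee_pos"]; f["orientation"]=(r*R.from_matrix(T[:3,:3])).as_quat()
np.save("w1.npy",{k:f[k] for k in("mtx","position","orientation")},allow_pickle=True)
y=r.as_matrix()[:,1]; print(s["ee_pos"],np.degrees(np.arctan2(y[1],y[0])),s["contact_force"])
cv2.imwrite("pics/w1.png",f["img"])
for d in arm.silhouettes("wrist","long_strip")[:1]:
    c=max(cv2.findContours(d["region"].astype(np.uint8),0,1)[0],key=cv2.contourArea)
    P=np.array([onz(f,q[0],.018) for q in c])[:,:2]
    print(d["score"],d["bbox"],cv2.minAreaRect(P.astype(np.float32)*1000))
E
```

```text
t: 1.95
ee_pos: [0.5794, -0.1541, 0.1805]
orientation: [0.706, -0.044, -0.706, -0.044]
contact_force: [0.6, -0.2, -0.3]
finger_gap: 0.093
t: 2.55
ee_pos: [0.6766, -0.059, 0.1508]
orientation: [-0.706, 0.043, 0.706, 0.043]
contact_force: [-0.8, -0.0, 0.2]
finger_gap: 0.0929
[ 0.67663504 -0.05904662  0.15076622] -96.9690764510014 [-0.79446597 -0.02869533  0.23066054]
0.95 [296.9, 121.9, 57.3, 220.4] ((674.2694702148438, -58.23959732055664), (39.96445846557617, 176.61199951171875), 82.88224029541016)
```

View pics/w1.png

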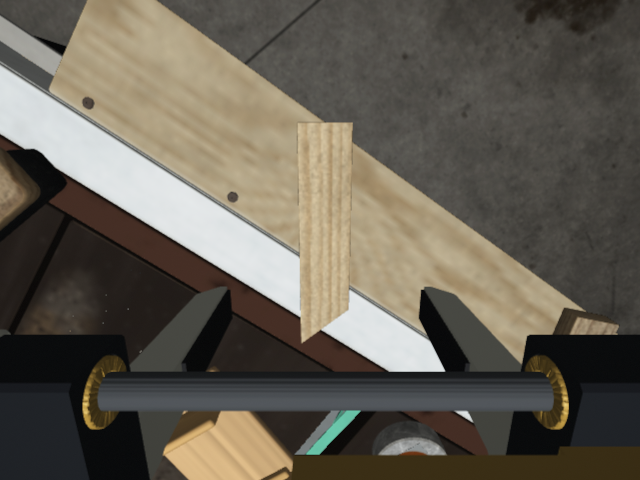

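```bash
python3 -m crank '[[1,[0,0,-0.025],[0,0,0]],[1,[0,0,-0.025],[0,0,0]],[1,[0,0,-0.025],[0,0,0]],[1,[0,0,-0.02],[0,0,0]],[1,[0,0,-0.015],[0,0,0]],[1,[0,0,-0.007],[0,0,0]],[1,[0,0,-0.006],[0,0,0]],[1,[0,0,0],[0,0,0]],[1,[0,0,0],[0,0,0]]]' && python3 -m crank '[[0,[0,0,0],[0,0,0]],[0,[0,0,0],[0,0,0]],[0,[0,0,0],[0,0,0]],[0,[0,0,0],[0,0,0]],[0,[0,0,0],[0,0,0]],[0,[0,0,0],[0,0,0]],[0,[0,0,0],[0,0,0]],[0,[0,0,0],[0,0,0]]]' 20
```

```text
t: 3.55
ee_pos: [0.6777, -0.0584, 0.0286]
orientation: [0.706, -0.043, -0.705, -0.043]
contact_force: [-0.2, -0.4, -0.5]
finger_gap: 0.0926
t: 4.35
ee_pos: [0.6771, -0.0583, 0.0276]
orientation: [-0.706, 0.043, 0.706, 0.043]
contact_force: [0.2, -0.8, 0.0]
finger_gap: 0.0398
```

```bash
python3 -m crank '[[0,[0,0,0.01],[0,0,0]],[0,[0,0,0.02],[0,0,0]],[0,[0,0,0.025],[0,0,0]],[0,[0,0,0.025],[0,0,0]],[0,[0,0,0.025],[0,0,0]],[0,[0,0,0.015],[0,0,0]],[0,[0,0,0],[0,0,0]]]' && python3 -m crank '[[0,[-0.0199,0.0124,0],[0,0,0.058]],[0,[-0.0199,0.0124,0],[0,0,0.058]],[0,[-0.0199,0.0124,0],[0,0,0.058]],[0,[-0.0199,0.0124,0],[0,0,0.058]],[0,[-0.0199,0.0124,0],[0,0,0.058]],[0,[-0.0199,0.0124,0],[0,0,0.058]],[0,[-0.0199,0.0124,0],[0,0,0.058]],[0,[-0.0199,0.0124,0],[0,0,0.058]],[0,[-0.0199,0.0124,0],[0,0,0.058]],[0,[-0.0199,0.0124,0],[0,0,0.058]]]' && python3 -m crank '[[0,[0,0,0],[0,0,0]],[0,[0,0,0],[0,0,0]],[0,[0,0,0],[0,0,0]],[0,[0,0,0],[0,0,0]]]'
python3 - <<'E'
from h import *
s=arm.read_state(); y=R.from_quat(s["orientation"]).as_matrix(); print(y.round(3)); y=y[:,1]
print(s["ee_pos"],np.degrees(np.arctan2(y[1],y[0])),s["contact_force"],s["finger_gap"])
for n in("wrist","scene"): cv2.imwrite(f"pics/{n}2.png",arm.grab_frame(n)["img"])
E
```

```text
t: 5.05
ee_pos: [0.6787, -0.0586, 0.1509]
orientation: [0.708, -0.043, -0.704, -0.042]
contact_force: [0.2, -0.4, -0.5]
finger_gap: 0.0397
t: 6.05
ee_pos: [0.4764, 0.0662, 0.1464]
orientation: [-0.688, -0.162, 0.689, -0.161]
contact_force: [0.3, -0.1, -1.6]
finger_gap: 0.0396
t: 6.45
ee_pos: [0.479, 0.0652, 0.1474]
orientation: [0.689, 0.16, -0.689, 0.16]
contact_force: [-0.3, -1.7, -0.4]
finger_gap: 0.0397
[[ 0.     0.442 -0.897]
 [-0.    -0.897 -0.442]
 [-1.     0.    -0.   ]]
[0.4789852  0.06517554 0.14744262] -63.781232585513884 [-0.32595526 -1.69517552 -0.38367191] 0.03973401864448885
```

View pics/wrist2.png

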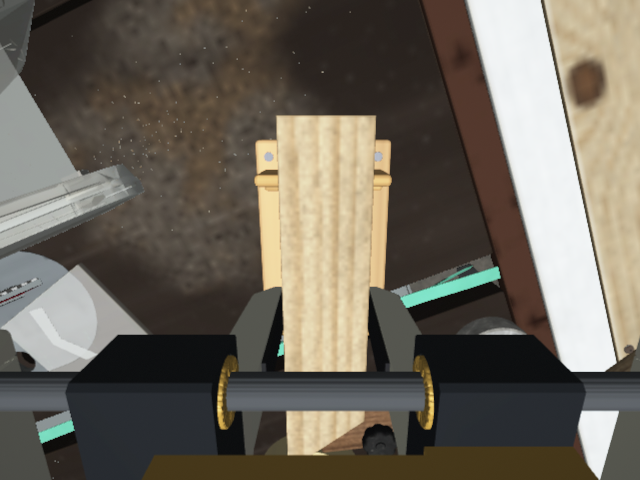

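View pics/scene2.png

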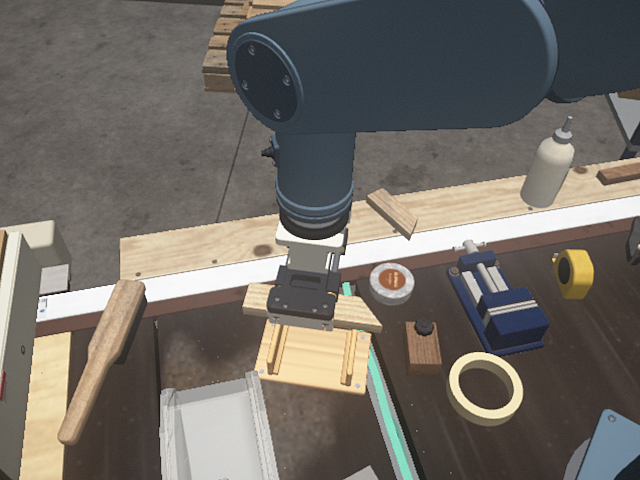

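```bash
python3 -m crank '[[0,[0,0,-0.015],[0,0,0]],[0,[0,0,-0.015],[0,0,0]],[0,[0,0,-0.015],[0,0,0]],[0,[0,0,-0.012],[0,0,0]],[0,[0,0,-0.005],[0,0,0]],[0,[0,0,0],[0,0,0]],[0,[0,0,0],[0,0,0]],[0,[0,0,0],[0,0,0]]]' && python3 -m crank '[[0,[0,0,-0.002],[0,0,0]],[0,[0,0,-0.002],[0,0,0]],[0,[0,0,0],[0,0,0]],[0,[0,0,0],[0,0,0]]]'&& python3 -m crank '[[0,[0,0,-0.002],[0,0,0]],[0,[0,0,0],[0,0,0]],[0,[0,0,0],[0,0,0]]]'
```

```text
t: 7.35
ee_pos: [0.4788, 0.0657, 0.0863]
orientation: [0.689, 0.161, -0.688, 0.161]
contact_force: [-0.2, -0.2, -0.9]
finger_gap: 0.0395
t: 7.75
ee_pos: [0.4781, 0.0657, 0.0816]
orientation: [-0.689, -0.161, 0.689, -0.161]
contact_force: [1.2, -0.3, -0.9]
finger_gap: 0.0396
t: 8.05
ee_pos: [0.4783, 0.0657, 0.0797]
orientation: [0.689, 0.161, -0.688, 0.161]
contact_force: [-0.4, -0.5, 0.4]
finger_gap: 0.0398
```

```bash
python3 -m crank '[[0,[0,0,-0.001],[0,0,0]],[0,[0,0,0],[0,0,0]],[0,[0,0,0],[0,0,0]]]' && python3 -m crank '[[0,[0,0,-0.001],[0,0,0]],[0,[0,0,0],[0,0,0]],[0,[0,0,0],[0,0,0]]]' && python3 -m crank '[[0,[0,0,-0.001],[0,0,0]],[0,[0,0,0],[0,0,0]],[0,[0,0,0],[0,0,0]]]'
python3 - <<'E'
from h import *
g=arm.grab_frame("scene"); cv2.imwrite("pics/s3.png",cv2.resize(g["img"][260:410,220:400],None,fx=4,fy=4,interpolation=cv2.INTER_CUBIC))
E
```

```text
t: 8.35
ee_pos: [0.4783, 0.0657, 0.0795]
orientation: [0.689, 0.161, -0.688, 0.161]
contact_force: [-2.1, 0.0, 7.9]
finger_gap: 0.0399
t: 8.65
ee_pos: [0.4784, 0.0658, 0.0794]
orientation: [0.689, 0.161, -0.688, 0.161]
contact_force: [-5.4, -0.4, 16.8]
finger_gap: 0.0398
t: 8.95
ee_pos: [0.4784, 0.0658, 0.0793]
orientation: [0.689, 0.161, -0.688, 0.161]
contact_force: [-7.5, 0.3, 24.7]
finger_gap: 0.0403
```

View pics/s3.png

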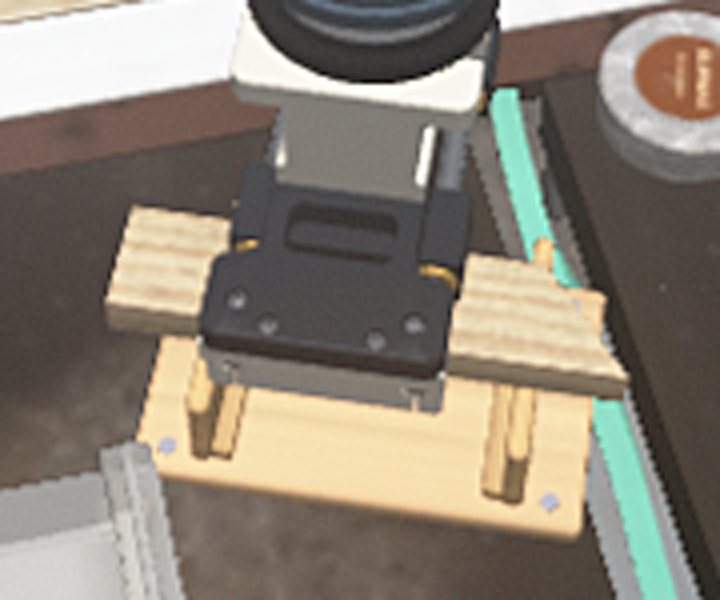

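```bash
python3 -m crank '[[0,[0,0,0.0015],[0,0,0]],[0,[0,0,0.001],[0,0,0]],[0,[0,0,0],[0,0,0]],[0,[0,0,0],[0,0,0]]]' 8 && python3 -m crank '[[0.5,[0,0,0],[0,0,0]],[0.55,[0,0,0],[0,0,0]],[0.6,[0,0,0],[0,0,0]],[0.7,[0,0,0],[0,0,0]],[0.7,[0,0,0],[0,0,0]],[0.7,[0,0,0],[0,0,0]]]'
python3 - <<'E'
from h import *
g=arm.grab_frame("scene"); cv2.imwrite("pics/s4.png",cv2.resize(g["img"][260:410,220:400],None,fx=4,fy=4,interpolation=cv2.INTER_CUBIC))
cv2.imwrite("pics/w4.png",arm.grab_frame("wrist")["img"])
E
```

```text
t: 9.4
ee_pos: [0.4782, 0.0657, 0.0792]
orientation: [-0.689, -0.161, 0.689, -0.161]
contact_force: [-2.2, 0.4, 3.9]
finger_gap: 0.04
t: 10.0
ee_pos: [0.4781, 0.0657, 0.0791]
orientation: [-0.689, -0.161, 0.689, -0.161]
contact_force: [-1.3, -0.4, -0.1]
finger_gap: 0.0648
```

View pics/s4.png

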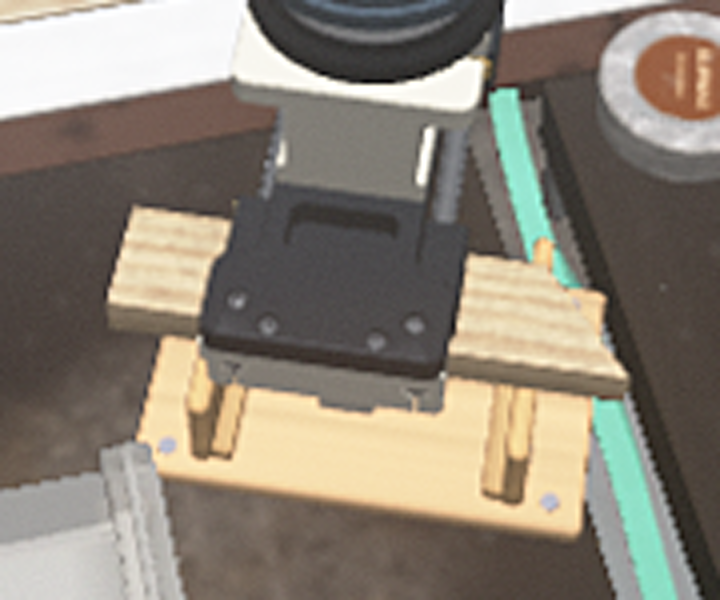

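View pics/w4.png

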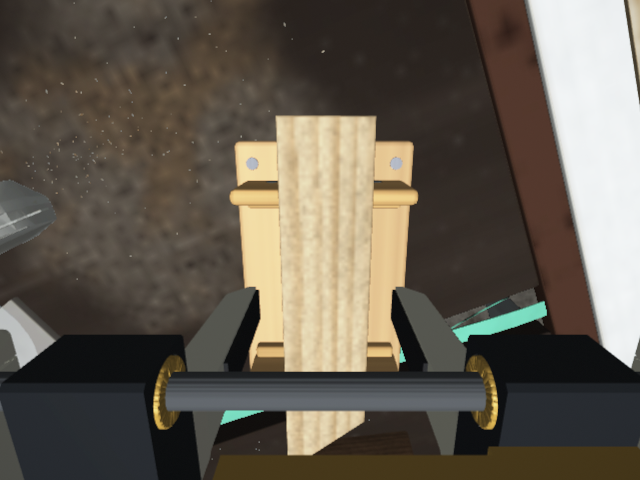

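Released; the strip did not shift and both fingers stand clear of it (strip columns 278–375, fingers at about 250 and 395). Next I retreat upward and then back.

```bash
python3 -m crank '[[0.7,[0,0,0.01],[0,0,0]],[0.7,[0,0,0.02],[0,0,0]],[0.7,[0,0,0.03],[0,0,0]],[0.7,[0,0,0.04],[0,0,0]],[0.7,[0,0,0.04],[0,0,0]],[0.7,[0,-0.04,0.02],[0,0,0]],[0.7,[0,-0.045,0],[0,0,0]],[0.7,[0,-0.045,0],[0,0,0]],[0.7,[0,-0.045,0],[0,0,0]],[0.7,[0,-0.045,0],[0,0,0]]]' && python3 -m crank '[[0.7,[-0.02,-0.045,0],[0,0,0]],[0.7,[-0.02,-0.045,0],[0,0,0]],[0.7,[-0.02,-0.045,0],[0,0,0]],[0.7,[-0.02,-0.045,0],[0,0,0]],[0.7,[-0.02,-0.045,0],[0,0,0]],[0.7,[0,0,0],[0,0,0]],[0.7,[0,0,0],[0,0,0]],[0.7,[0,0,0],[0,0,0]]]'
python3 - <<'E'
from h import *
f=arm.grab_frame("top"); g=arm.grab_frame("scene"); cv2.imwrite("pics/t5.png",f["img"]); cv2.imwrite("pics/s5.png",cv2.resize(g["img"][240:410,200:440],None,fx=3,fy=3,interpolation=cv2.INTER_CUBIC))
for n,z in(("long_strip",.068),("short_strip",.019),("wax_tin",.025)):
    for d in arm.silhouettes("top",n)[:1]:
        c=max(cv2.findContours(d["region"].astype(np.uint8),0,1)[0],key=cv2.contourArea)
        P=np.array([onz(f,q[0],z) for q in c])[:,:2]; m=cv2.minAreaRect(P.astype(np.float32)*1000); print(n,d["score"],m)
        if n=="long_strip":
            v=np.array(m[0])/1000-[.4752,.0646]; a=-1.113; print("in rack",v@[np.cos(a),np.sin(a)],v@[-np.sin(a),np.cos(a)])
E
```

```text
t: 11.1
ee_pos: [0.4779, -0.1559, 0.2403]
orientation: [0.689, 0.161, -0.688, 0.161]
contact_force: [0.8, 0.3, -0.3]
finger_gap: 0.0652
t: 11.9
ee_pos: [0.3785, -0.3782, 0.2395]
orientation: [0.689, 0.161, -0.688, 0.161]
contact_force: [-0.7, 0.5, -0.3]
finger_gap: 0.065
long_strip 0.83 ((479.758544921875, 67.06787872314453), (175.93927001953125, 45.470882415771484), 26.103656768798828)
in rack -0.0001990067409066477 0.005179879681418784
short_strip 0.82 ((524.5980224609375, -254.43287658691406), (40.83502960205078, 117.80419921875), 71.65779113769531)
wax_tin 0.72 ((448.5025329589844, -109.09591674804688), (69.34251403808594, 70.39674377441406), 88.58985137939453)
```

View pics/t5.png

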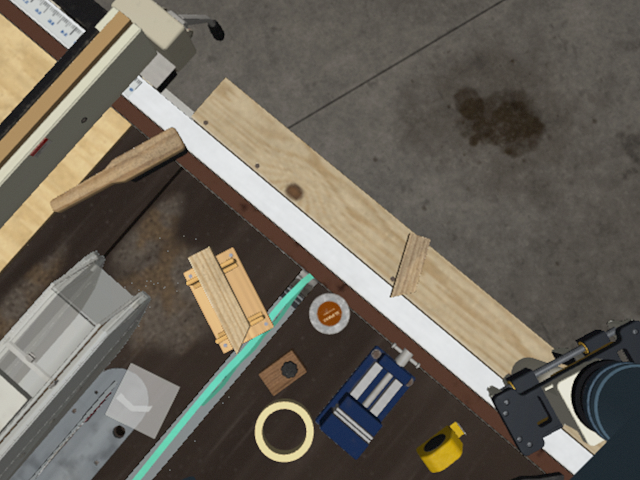

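View pics/s5.png

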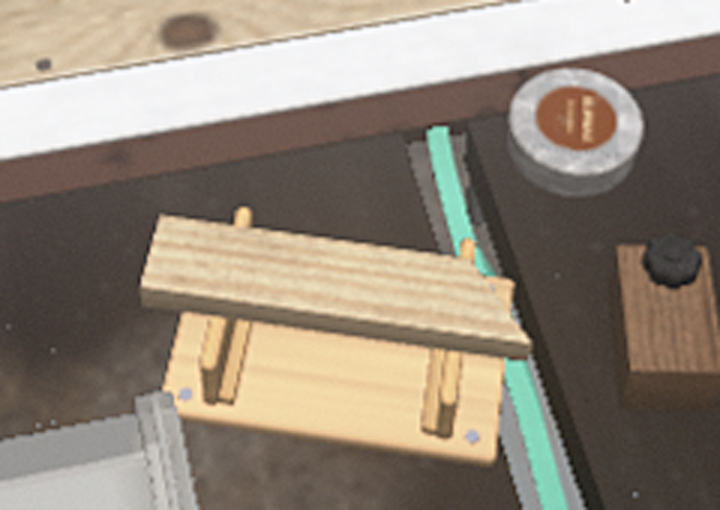

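The strip spans both slats. In the top view it runs from about (200,248) to (240,352), and the tin and short strip haven't visibly moved.

```bash
python3 -c "
from bench import arm
print(arm.hand_in())"
```

```text
the job is handed in; nothing more can be done
None
```

The long strip is lying on both slats of the drying rack, released, and I handed the job in after about 12 s of the 34 s allowed. I gripped it at its middle, turned it about 33° to line up with the rack, lowered it to contact, eased off the pressure and opened the fingers.

- **Position:** in the top view the strip is about 0 mm off the rack's centre across and about 5 mm off along, against a limit of 20 mm. Its direction is within about 1° of the rack's.
- **Level:** I judged this from the pictures, which show it resting on both slats, clear of the base, same face up. I did not measure the angle.
- **Other items:** the short strip and the wax tin measured within about 1–2 mm of where they started, which is about the accuracy of the measurement.
- **Forces:** the set-down pressed about 25 N for a moment through the held strip, and I relieved it before letting go. The arm ended well clear of everything.
- **Disagreements:** the cameras put the rack's base about 4 mm low. The contact height instead put the strip's underside at about 51 mm, close to the stated 50 mm. The strip also measured 176–178 mm long against the given 180 mm.

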